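Ring for a refill and point at the low carrot bowl

TASK

Ring the counter bell by pressing its top knob down with the fingertips, then point with the fingertips, at the bowl that is nearly out of chopped carrots, from a few centimetres above the middle of its open mouth, so that the kitchen hand sees which one to refill. Keep pointing steadily for at least two seconds and finish there, still pointing. Touch and move none of the bowls and other things on the table, do not point at the other two bowls or pass low over them, and do not shift or lift the bell.

Things in the scene. Friction and masses are not known exactly. Their poses are not given: they have to be found in the camera images.
- low_bowl_mouth (a point): The bowl that is nearly empty (only two carrot pieces on its floor): a round open stainless steel bowl, 140 mm across the mouth and 60 mm high, standing loose on the table, with chopped orange carrot pieces (about 34 x 22 mm); the point is the centre of its mouth, 60 mm above the table, z axis up. The three bowls stand in a row in any order.
- half_bowl_mouth (a point): The half-full bowl (carrots to about 15 mm below the rim): a round open stainless steel bowl, 140 mm across the mouth and 60 mm high, standing loose on the table, with chopped orange carrot pieces (about 34 x 22 mm); the point is the centre of its mouth, 60 mm above the table, z axis up. 
- full_bowl_mouth (a point): The full bowl (carrots heaped up to 20 mm above the rim): a round open stainless steel bowl, 140 mm across the mouth and 60 mm high, standing loose on the table, with chopped orange carrot pieces (about 34 x 22 mm); the point is the centre of its mouth, 60 mm above the table, z axis up. 
- bell_top (a point): Counter bell: a steel dome on a black base 92 mm across, standing loose on the table (0.3 kg), with a round steel push knob 24 mm across on top. The point is the centre of the knob's top face, 65 mm above the table when not pressed, 18 mm above the dome; z axis up.
- bell_knob (a joint): How far the bell's knob is pressed down, in m: 0 at rest, 0.006 fully down. A spring brings it back; it starts to move at about 1 N and is fully down at about 3.6 N. The bell rings at 0.003.
- sauce_mid (a point): Bystander: upright brown sauce bottle, 56 mm across and 160 mm high; the point is on its axis, half-way up.
- cup_mid (a point): Bystander: small upright steel cup, 66 mm across and 70 mm high; the point is on its axis, half-way up.
- carrot_mid (a point): Bystander: a whole carrot lying on the table, 175 mm long along its x axis, 37 mm thick; the point is at its middle, 18 mm above the table.
Not all that is in view belongs to the job. Leave any green or yellow look-alike of the part that bears bell_top alone.

How it is judged (in metres and radians):
On the way, in this order (a step that is already met when the one before it is completed fails the run):
1. the bell's knob is pressed down by the fingers (value of joint bell_knob above 0.003 m and contact force between the fingers and bell_knob above 0.5 N), for 0.02 s.
2. the fingers point at the nearly empty bowl from just above it for two seconds, the bell's knob released (horizontal distance between the grasp point and low_bowl_mouth below 0.05 m and z of the grasp point in the frame of low_bowl_mouth between 0.02 and 0.12 m and value of joint bell_knob below 0.0015 m), for 2 s.
At the end, for the whole second after the job is handed in: The grasp point (19 mm behind the fingertips) is within 50 mm sideways of the middle of the nearly empty bowl and 20 to 120 mm above its rim. The bell knob is up and the bell within 30 mm of its start; bowls upright within 12 mm, bottle, cup and carrot within 20 mm of their starts (all of step 2 and distance of each of low_bowl_mouth, half_bowl_mouth, full_bowl_mouth from where it was at the start of the episode below 0.012 m and angle between each of low_bowl_mouth, half_bowl_mouth, full_bowl_mouth, bell_top's own z axis and vertical below 0.1 rad and distance of bell_top from where it was at the start of the episode below 0.03 m and distance of each of sauce_mid, cup_mid, carrot_mid from where it was at the start of the episode below 0.02 m); the robot touches nothing.
It fails at once if a bowl is touched by the robot (contact force between any of the fingers, the arm and low_bowl above 0.3 N or contact force between any of the fingers, the arm and half_bowl above 0.3 N or contact force between any of the fingers, the arm and full_bowl above 0.3 N).
It fails at once if the robot points at, or passes low over, a wrong bowl (grasp point within 50 mm sideways of its middle and under 65 mm above its rim) ((horizontal distance between the grasp point and half_bowl_mouth below 0.05 m and z of the grasp point in the frame of half_bowl_mouth between -0.06 and 0.065 m) or (horizontal distance between the grasp point and full_bowl_mouth below 0.05 m and z of the grasp point in the frame of full_bowl_mouth between -0.06 and 0.065 m)).
It fails at once if the bell is lifted, tipped or shoved (height (world z) of bell_top above 0.075 m or angle between bell_top's own z axis and vertical above 0.3 rad or distance of bell_top from where it was at the start of the episode above 0.04 m).
It fails at once if the bottle, cup or carrot is touched or moved (distance of any of sauce_mid, cup_mid, carrot_mid from where it was at the start of the episode above 0.02 m or contact force between any of the fingers, the arm and sauce above 0.5 N or contact force between any of the fingers, the arm and cup above 0.5 N or contact force between any of the fingers, the arm and carrot above 0.5 N).
It also fails if it takes over 38 s, if anything falls off the work surface, if the arm or the gripper's body presses on something with over 40 N, if the wrist force passes 120 N, or if a joint passes its speed limit or range.

ROBOT

A 6-joint arm with a two-finger parallel gripper is mounted at the origin on the work surface. World frame = base frame: x ahead of the robot, y to its left, z up, the work surface at z = 0. Lengths are in mm, angles in rad, forces in N, time in s.
With the tool pointing down it reaches from about 375 to 975 mm from the base axis. Payload 3.8 kg.
Tool frame: the origin (TCP) lies on the centre line of the jaws, within the pads' length; the fingertips stand 14 mm ahead of it and the grasp point (between the pads) lies 5 mm behind it; x points along the fingers, y is the direction in which the jaws open and shut, and the axes are right-handed (so a half turn about x gives the same grasp; the last joint's range is limited). The gripper opens to 85 mm and grips with 20 to 120 N. Pads are 22 mm wide; open, the fingers measure 114 mm over their backs; the gripper's body (76 mm by 85 mm) begins 54 mm behind the grasp point. The pads swing forward as they close: fully open they stand 13 mm farther back than shut.
Start: joints at [-1.199, 0.264, 1.604, -0, 1.274, -0.037], TCP at [268.312, -619.376, 245.28] pointing down, gripper open.
Joint ranges: [-2.63, 2.63], [-0.94, 2.18], [0.31, 2.57], [-1.31, 4.45], [0, 2.66], [-2.55, 2.55]. Speed limits (rad/s): [2.57, 2.57, 3.14, 3.14, 3.14, 3.14].

INTERFACE

Orientations are given as a unit quaternion [w, x, y, z].
In Python, from station import arm, jaws, inverse_kinematics, grab_frame, job, models, status gives the robot as it stands. Calls block until the motion is done:
- arm.move_to(position, orientation): joint-space move of the TCP to a pose.
- arm.line_to(position, orientation=None, v=150, stop_force=None): straight line of the TCP; orientation=None keeps the orientation; v is the mean speed in mm/s. With stop_force (N) it stops when the force on the tool has changed by that much, and returns True; else False.
- arm.set_joints(angles): joint-space move.
- jaws.gripper_open() and jaws.close_gripper(effort=None): open the fingers fully, or close them until they stop; effort is the grip in N (None keeps the last).
- arm.pause(seconds).
- inverse_kinematics(position, orientation): joint angles nearest the present ones, or None.
- grab_frame(name): name is "side" or "top" or "wrist"; returns a dict with "img" (400x640x3 uint8, red, green, blue), "mtx" (3x3 intrinsics, pixels), "eye" and "attitude" of the camera in the world. Camera axes: x right, y up, looking along -z (the intrinsics and any distortion apply to the point x, -y, -z); pixel columns grow to the right and rows downward; lengths in mm; the calibration is good to about 2 mm. A picture is of the moment at which its call begins. There is no depth.
A pose or a line that the arm cannot do raises arm.Unreachable and nothing moves.
- job.sign_off(): hands the job in, once; it reports no verdict.
Trained networks look in a picture, given as the dict that the camera call returned (one of the last four; its "shot" number tells which), for a name from the list of things; names that differ only in an ending like _2 or _b are one class to them, and where a whole thing is asked for, a point or a joint stands for the part that bears it (a point fixed in the world has none). Each returns a list of dicts, best first, with "p" (0 to 1); they miss things now and then, are a little off and sometimes report something else, mostly with a low value. They report only what shows in the picture. A call takes as long as a camera call. They do not tell look-alikes from the thing itself.
- models.regions_of(name, picture): "region" (400x640 bool, what is visible of it) and "position" ([column, row] in pixels, amid what is visible of it).
Readings, each from a call of its own:
- status.get_time_s(): time.
- status.get_joints(): joint angles.
- status.get_joint_vel(): joint speeds.
- status.get_effort(): joint torques, N m.
- status.get_eef_pos(): TCP position.
- status.get_eef_rot(): TCP orientation.
- status.get_force(): force on the tool from outside, world axes, zero at the start.
- status.get_ft_torque(): the same for the moment, N m.
- status.get_gripper_width(): finger opening in mm.
Only numpy, scipy, OpenCV 4.12 (cv2) and the standard library are available. Lean on these libraries where they do the work, as an engineer would, in place of code of your own. Each camera call takes 0.05 s, during which the arm holds its last target.

## Working session

There is one attempt and no reset: what is moved stays moved. The work goes in short steps, each a Python script; the robot and the scene stay as the last script left them, time stands still between calls to the robot, and variables do not carry over. Pictures are saved under pics/ and viewed, and the job is handed in when it is done.

```bash
mkdir -p pics; ls; python3 - <<'E'
from station import *
from station import arm,grab_frame,status,models
import cv2,pickle
for n in ("side","top"):
    f=grab_frame(n); cv2.imwrite(f"pics/{n}1.png",f["img"][:,:,::-1]); pickle.dump(f,open(f"{n}1.pkl","wb"))
    print(n,f["mtx"],f["eye"],f["attitude"],[k for k in f])
    for m in ("low_bowl_mouth","bell_top","bell_knob","sauce_mid","cup_mid","carrot_mid"):
        print(m,[(round(r["p"],2),[round(float(v)) for v in r["position"]],int(r["region"].sum())) for r in models.regions_of(m,f)])
print(status.get_time_s(),status.get_eef_rot(),status.get_gripper_width())
E
```

```text
pics
side [[477.23836367   0.         316.44054734]
 [  0.         477.23836367 202.50159921]
 [  0.           0.           1.        ]] [-158.73724544  820.91797433  898.63736638] [-0.31162631 -0.1415648   0.41920325  0.84090254] ['img', 'mtx', 'eye', 'attitude', 'shot']
low_bowl_mouth [(0.82, [229, 237], 1761)]
bell_top [(0.55, [363, 205], 57)]
bell_knob [(0.6, [298, 256], 61), (0.46, [364, 204], 48), (0.45, [329, 225], 38)]
sauce_mid [(0.68, [241, 288], 1124)]
cup_mid []
carrot_mid [(0.85, [410, 180], 298)]
top [[402.55938298   0.         319.84257424]
 [  0.         402.55938298 199.50402078]
 [  0.           0.           1.        ]] [450.73248255 -29.94880993 950.72895705] [ 0.70685491  0.02436754 -0.01691969 -0.70673622] ['img', 'mtx', 'eye', 'attitude', 'shot']
low_bowl_mouth [(0.77, [213, 145], 2947)]
bell_top [(0.63, [231, 240], 75), (0.62, [300, 228], 95)]
bell_knob [(0.51, [299, 230], 74), (0.45, [232, 238], 83)]
sauce_mid [(0.76, [157, 230], 1011)]
cup_mid [(0.57, [442, 213], 793)]
carrot_mid [(0.73, [475, 258], 1136)]
0.7 [ 0.14356576  0.69239993  0.14346703 -0.69237881] 85.59946621317302
```

View pics/top1.png

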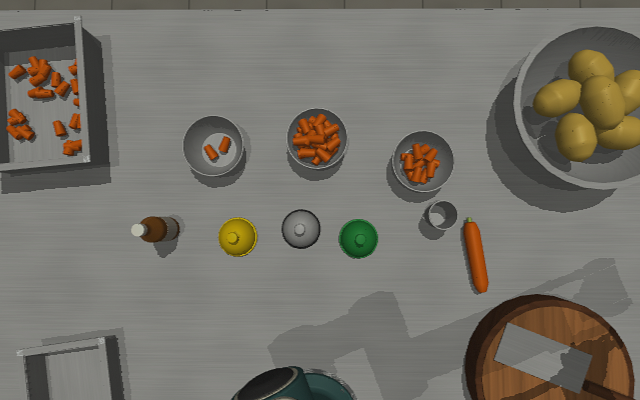

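View pics/side1.png

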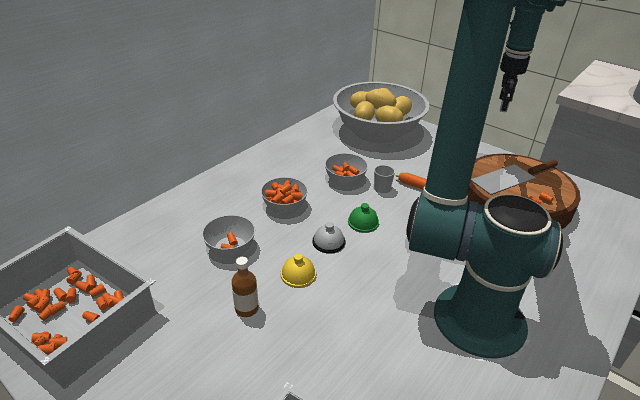

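The top view shows the low bowl at (213,145) with two pieces, the full one at (317,138), the half-full one at (422,161), and the steel bell at (300,229). The yellow (238,237) and green (358,239) bells are look-alikes. In the side view the steel knob is near (329,226). Next I localise these points.

```bash
cat > h.py <<'E'
import numpy as np,pickle,cv2
from scipy.spatial.transform import Rotation as R
def rot(q): return R.from_quat([q[1],q[2],q[3],q[0]])
def ray(f,uv):
    K=f["mtx"]; d=np.array([(uv[0]-K[0,2])/K[0,0],-(uv[1]-K[1,2])/K[1,1],-1.]); return rot(f["attitude"]).apply(d)
def at_z(f,uv,z):
    d=ray(f,uv); e=np.array(f["eye"]); return e+d*(z-e[2])/d[2]
def proj(f,p):
    c=rot(f["attitude"]).inv().apply(np.array(p)-f["eye"]); K=f["mtx"]
    return np.array([K[0,0]*c[0]/-c[2]+K[0,2],K[1,1]*-c[1]/-c[2]+K[1,2]])
E
python3 - <<'E'
from h import *
t=pickle.load(open("top1.pkl","rb"));s=pickle.load(open("side1.pkl","rb"))
for n,uv,z in [("low",(213.5,146),60),("full",(317,138),60),("half",(422.5,161),60),("knob",(300,229),65),("yel",(232,239),65),("green",(360,239),65),("cup",(442,214),70),("saucetop",(138,230),160),("carrot",(476,257),18)]:
    p=at_z(t,uv,z); print(n,p.round(1),"side px",proj(s,p).round(1))
print("knob from side",at_z(s,(329,226),65))
ims=[]
for f,(u,v) in((t,(300,229)),(s,(329,235)),(t,(213,146)),(s,(229,240))):
    h=24 if v>228 and v<236 else 36
    c=f["img"][int(v)-h:int(v)+h,int(u)-h:int(u)+h,::-1]; ims.append(cv2.resize(c,(384,288) if 0 else (300,300),interpolation=cv2.INTER_NEAREST)); print(u-h,v-h,300/(2*h))
cv2.imwrite("pics/c1.png",np.vstack([np.hstack(ims[:2]),np.hstack(ims[2:])]))
E
```

```text
low [622.9 217.8  60. ] side px [230.1 230.4]
full [640.6 -14.1  60. ] side px [284.7 189.7]
half [ 588.5 -248.7   60. ] side px [346.1 164.3]
knob [437.6  22.9  65. ] side px [330.  223.5]
yel [415.6 172.3  65. ] side px [299.6 256. ]
green [ 415.9 -108.6   65. ] side px [364.6 204.6]
cup [ 470.5 -287.    70. ] side px [383.5 170.4]
saucetop [436.9 336.3 160. ] side px [242.6 259.2]
carrot [ 373.2 -378.2   18. ] side px [422.7 183.3]
knob from side [433.06759089  33.118415    65.        ]
276 205 6.25
305 211 6.25
177 110 4.166666666666667
193 204 4.166666666666667
```

View pics/c1.png

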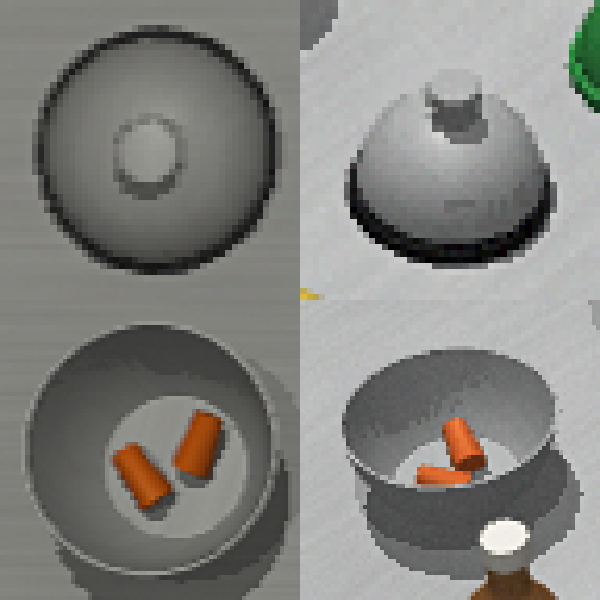

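The steel knob is at about (437, 23), with both views agreeing to ~2 mm, and the low bowl is at (623, 218). I'll shut the jaws, go above the bell and check.

```bash
python3 - <<'E'
from h import *
from station import arm,jaws,grab_frame,status,models,inverse_kinematics
jaws.close_gripper(20)
print(status.get_gripper_width())
q0=status.get_eef_rot(); x=(R.from_euler('z',1.25)*rot(q0)).as_quat(); q=[x[3],x[0],x[1],x[2]]
pickle.dump(q,open("q.pkl","wb"))
for p in ([437,23,240],[437,23,105],[623,218,240],[623,218,125]): print(inverse_kinematics(p,q))
arm.move_to([437,23,240],q)
arm.line_to([437,23,110],v=150)
arm.pause(0.3)
print(status.get_time_s(),status.get_eef_pos(),rot(status.get_eef_rot()).as_matrix().round(3),status.get_force())
for n in ("side","wrist","top"):
    f=grab_frame(n); cv2.imwrite(f"pics/{n}2.png",f["img"][:,:,::-1]); pickle.dump(f,open(f"{n}2.pkl","wb"))
    if n!="top": print(proj(f,[437,23,65]))
    print(proj(f,np.array(status.get_eef_pos())+[0,0,-14]))
E
```

```text
-0.33023720219677444
[-4.38489635e-03 -1.96272665e-01  2.08862098e+00  5.04507321e-05
  1.24922931e+00 -9.24104496e-02]
[-4.38489635e-03 -5.31161065e-02  2.23148154e+00  5.82983789e-05
  9.63212190e-01 -9.24277862e-02]
[2.98848547e-01 2.39098706e-01 1.64444032e+00 4.32931876e-05
 1.25802499e+00 2.10825618e-01]
[2.98848547e-01 3.30171439e-01 1.75025495e+00 4.71901412e-05
 1.06113763e+00 2.10815916e-01]
5.15 [437.55430011  23.00821689 110.71404062] [[ 0.001  0.996  0.088]
 [ 0.     0.088 -0.996]
 [-1.     0.001  0.   ]] [-0.35090429  0.18482479 -0.5133954 ]
[330.20591862 223.57301753]
[330.57062536 214.48814191]
[319.09184877 236.61982077]
[319.35143751 263.4584164 ]
[299.08565064 229.44895805]
```

View pics/side2.png

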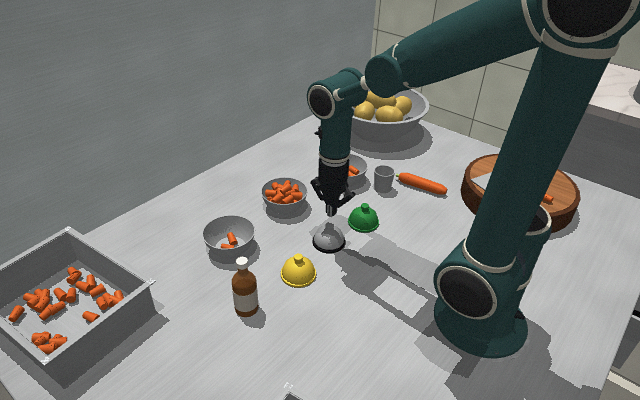

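View pics/wrist2.png

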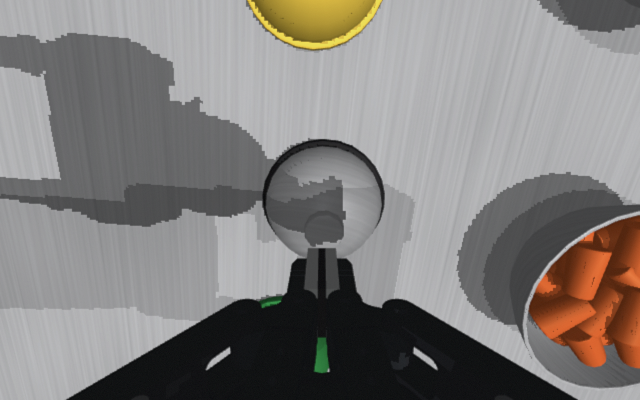

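```bash
python3 - <<'E'
from h import *
f=pickle.load(open("wrist2.pkl","rb"))
print(f["eye"], rot(f["attitude"]).as_matrix().round(2))
c=f["img"][130:270,250:400,::-1].astype(float); c=np.clip(c*1.6,0,255).astype(np.uint8)
cv2.imwrite("pics/c2.png",cv2.resize(c,None,fx=4,fy=4,interpolation=cv2.INTER_NEAREST))
for uv in ((319,236),(324,229)): print(at_z(f,uv,65))
print(at_z(f,(324,203),0), at_z(f,(324,203),8))
E
```

```text
[430.86985785 103.5625846  240.08059925] [[ 1.   -0.08 -0.03]
 [ 0.09  0.95  0.31]
 [ 0.   -0.31  0.95]]
[436.91237169  23.39014542  65.        ]
[439.41924878  28.06813996  65.        ]
[4.40606340e+02 2.18115751e+01 2.84217094e-14] [440.28190002  24.53569389   8.        ]
```

View pics/c2.png

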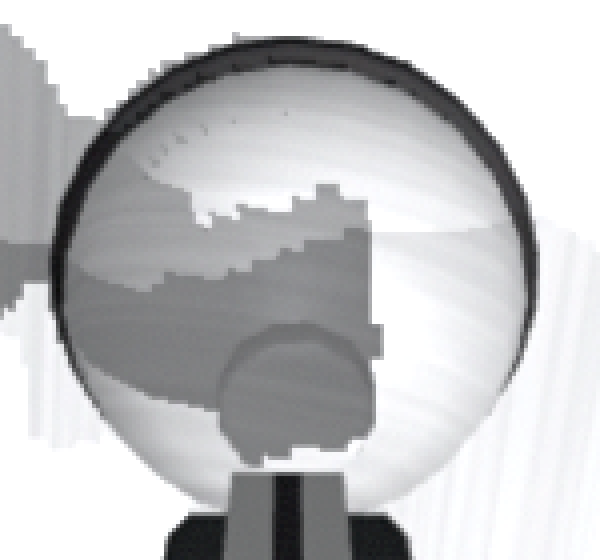

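Wrist view: the knob is at about (324,232), 2 mm off the earlier estimate, so I'll average them and press slowly.

```bash
python3 - <<'E'
from h import *
from station import arm,jaws,grab_frame,status
arm.line_to([438.5,24.5,88],v=60)
arm.pause(0.3)
print(status.get_eef_pos(),status.get_force())
r=arm.line_to([438.5,24.5,70],v=15,stop_force=6)
print(r,status.get_eef_pos(),status.get_force(),status.get_time_s())
for n in ("side","wrist"):
    f=grab_frame(n); cv2.imwrite(f"pics/{n}3.png",f["img"][:,:,::-1])
    if n=="side": cv2.imwrite("pics/c3.png",cv2.resize(f["img"][180:260,280:380,::-1],None,fx=6,fy=6,interpolation=cv2.INTER_NEAREST))
print(status.get_eef_pos(),status.get_force(),status.get_time_s())
E
```

```text
[438.77761529  24.49762231  88.29825856] [-0.10931351  1.45128072  0.27093604]
True [438.50763373  24.49467017  72.98643704] [-0.52626698 -0.11559587  4.65538167] 7.0667
[438.47720332  24.50511818  72.97720576] [-0.49160686  0.12732162  4.93299867] 7.1667
```

View pics/c3.png

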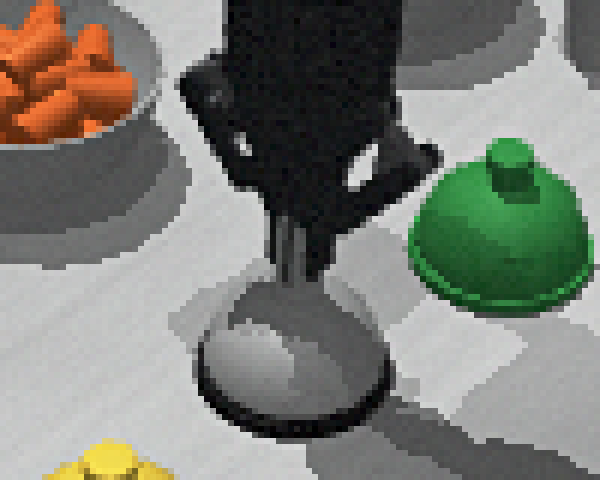

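Tips are at z≈59 (65 − 6 mm) with ~4.9 N, so the knob is fully down and pressed. Now retract and go to the low bowl at height.

```bash
python3 - <<'E'
from h import *
from station import arm,jaws,grab_frame,status
q=pickle.load(open("q.pkl","rb"))
arm.line_to([438.5,24.5,100],v=40)
arm.line_to([438.5,24.5,220],v=200)
arm.line_to([623,218,220],v=200)
arm.pause(0.3)
for n in ("wrist","top","side"):
    f=grab_frame(n); cv2.imwrite(f"pics/{n}4.png",f["img"][:,:,::-1]); pickle.dump(f,open(f"{n}4.pkl","wb"))
    print(proj(f,[622.9,217.8,60]))
    t=np.linspace(0,2*np.pi,60); im=f["img"][:,:,::-1].copy()
    for a in t: cv2.circle(im,tuple(int(round(v)) for v in proj(f,[622.9+70*np.cos(a),217.8+70*np.sin(a),60])),1,(255,0,0),-1)
    cv2.imwrite(f"pics/{n}4.png",im)
print(status.get_eef_pos(),status.get_force(),status.get_time_s())
E
```

```text
[320.61014161 183.69679221]
[213.47778432 146.0034096 ]
[230.08694467 230.3884989 ]
[622.94824007 217.80250575 220.17734308] [-0.75073072 -0.57163046 -0.26514539] 10.6917
```

View pics/wrist4.png

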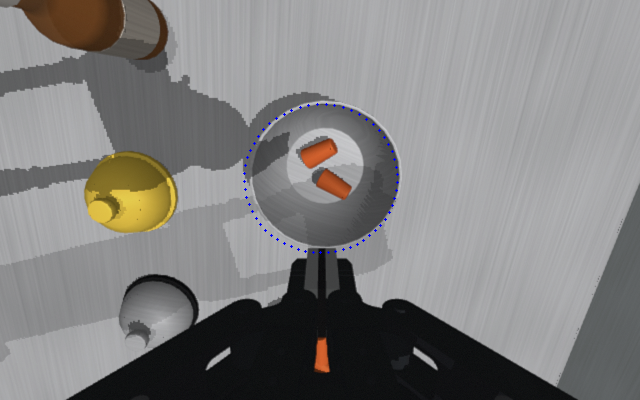

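View pics/side4.png

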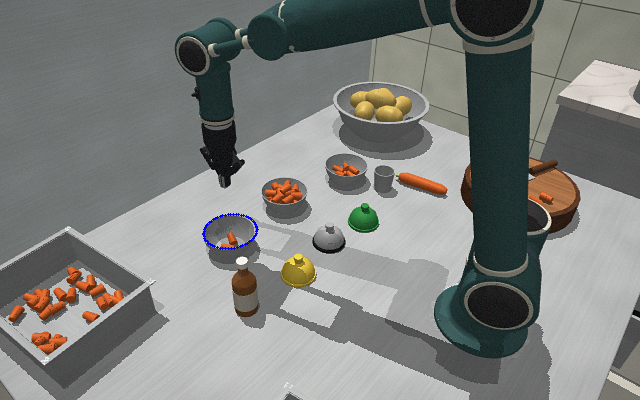

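The fitted rim matches the bowl to a few mm in the side and wrist views, and the bell knob is back up and unmoved. Now I descend and point.

```bash
python3 - <<'E'
from h import *
from station import arm,jaws,grab_frame,status,job
arm.line_to([624.5,220,117],v=100)
arm.pause(2.6)
print(status.get_eef_pos(),status.get_force(),status.get_time_s())
ims=[]
for n in ("side","top"):
    f=grab_frame(n); im=f["img"][:,:,::-1]; pickle.dump(f,open(f"{n}5.pkl","wb"))
    g=pickle.load(open(f"{n}1.pkl","rb"))["img"][:,:,::-1]
    y=slice(130,330) if n=="side" else slice(100,300); x=slice(150,450)
    ims.append(np.hstack([im[y,x],g[y,x]]))
cv2.imwrite("pics/c5.png",np.vstack(ims))
E
```

```text
[624.50039792 220.00359251 117.02992459] [-0.20646017  0.30101068 -0.57837483] 14.475
```

View pics/c5.png

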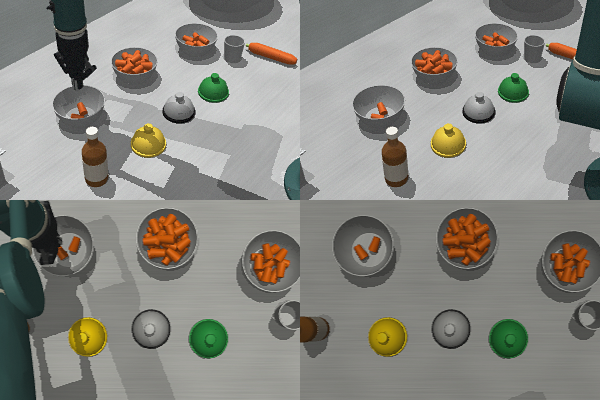

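The tip is over the low bowl. The bell, bowls, bottle, cup and carrot look the same as in the first pictures, and the force is at noise level.

```bash
python3 - <<'E'
from station import job,status
job.sign_off(); print(status.get_time_s(),status.get_eef_pos())
E
```

```text
the job is handed in; nothing more can be done
the job is handed in; nothing more can be done
```

I rang the steel bell and finished pointing at the nearly empty bowl; the job is handed in, and the system reports no verdict.

- **Bell:** I pressed the knob with the closed fingertips. At the bottom the tips were at about z = 59 mm with about 4.9 N, which matches the knob fully down. The later pictures show the knob back up and the bell where it was.
- **Pointing:** I moved to the low bowl at a height of 220 mm, away from the other two bowls, then came down over its centre at about (624, 220). The grasp point was about 62 mm above the rim and held there for 2.6 s before hand-in, at 14.5 s on the clock.
- **Last checks:** The force on the tool was at noise level (about 0.6 N). The bowls, bell, look-alike bells, bottle, cup and carrot showed no visible movement compared with the first pictures. In the last top view the arm hid the bottle, so for the bottle I relied on the side view.
- **Disagreements:** The cameras differed by about 2–3 mm on the knob and up to about 4 mm on the bowl. I aimed in between, well inside the tolerances.

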